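Tip the carton back and get the lifting blade under it

ROBOT

A 6-joint arm with a two-finger parallel gripper is mounted at the origin on a cart in front of the work surface, level with it; the furniture and walls round the work are solid. World frame = base frame: x ahead of the robot, y to its left, z up, the work surface at z = 0. Lengths are in m, angles in rad, forces in N, time in s.
With the tool pointing down it reaches from about 0.25 to 0.725 m from the base axis. Payload 4 kg.
Tool frame: the origin (TCP) lies midway between the tips of the shut fingers; the grasp point (between the pads) lies 19 mm behind it (bot.hold_point_z is the distance from the TCP to the grasp point, in m); z points along the fingers, y is the direction in which the jaws open and shut (so a half turn about z gives the same grasp; the last joint's range is limited). The gripper opens to 85 mm and grips with 20 to 120 N. Pads are 22 mm wide; open, the fingers measure 114 mm over their backs; the gripper's body (76 mm by 85 mm) begins 54 mm behind the grasp point. The pads swing forward as they close: fully open they stand 13 mm farther back than shut.
Start: joints at [1.251, 0.241, 0.005, 1.335, 0, 1.571], TCP at [0.157, 0.475, 0.231] pointing down, gripper open.
Joint ranges: [-2.72, 2.72], [-1.05, 1.87], [-1.09, 1.28], [-1.99, 2.15], [-1.42, 1.44], [-3.14, 3.14]. Speed limits (rad/s): [2.79, 2.79, 3.14, 3.14, 3.14, 3.14].

INTERFACE

Orientations are given as a unit quaternion [x, y, z, w].
In Python, from workcell import bot, vision gives the robot as it stands. The module is installed in compiled form; this text tells all that it offers.
- The arm moves only by the shell command python3 -m jog 'ROWS'. ROWS is JSON, a list of rows, each an object with "claw": the opening, from 0 (shut) to 1 (fully open); "translation": the shift along the tool's x, y, z in m, a list of three; "turn": the turn, a rotation vector about the tool's x, y, z in degrees, a list of three. In form: [{"claw": claw, "translation": [x, y, z], "turn": [ax, ay, az]}, ...]. A call has 1 to 5 rows; each row is the pose to reach, as a shift and turn from the pose commanded when the call began, along the tool's axes at that moment; what a row does not reach only later rows make up. A row lasts 1/8 s, in which the tool goes at most 62.5 mm and 10.7 degrees, less where a joint would pass 70% of its speed; a pose out of reach is approached as far as the arm can. A call with a gripper value outside its range is refused whole. The fingers move at their own pace and stop on an object; the grip force is fixed at half the most. Time passes only in rows, so rows that repeat a pose let the fingers close. It gives the time, the measured TCP pose, the force and the opening at its end, in the units of the state.
- bot.get_obs(): the state, without advancing time (a new reading comes with each control period).
- vision.camera(name): name is "scene" or "top" or "wrist"; returns a dict with "image" (420x560x3 uint8, red, green, blue), "K" (3x3 intrinsics, pixels), "dist_coeffs" ([k1, k2, p1, p2, k3] as OpenCV has them; the pictures are not rectified), "R" (3x3) and "t" (3): a world point X has camera coordinates R X + t. Camera axes: x right, y down, z forward; pixel columns grow to the right and rows downward; lengths in m; the calibration is good to about 2 mm. A picture is of the moment at which its call begins. There is no depth.
- bot.job_done(): hands the job in, once; it reports no verdict.
The state is a dict: "clock": time; "joint_pos": joint angles; "joint_vel": joint speeds; "tau": joint torques, N m; "eef_pos": TCP position; "tool_rot": TCP orientation; "ft_force": force on the tool from outside, world axes, zero at the start; "ft_torque": the same for the moment, N m; "grip_width": finger opening in m.
Only numpy, scipy, OpenCV 4.12 (cv2) and the standard library are available. Lean on these libraries where they do the work, as an engineer would, in place of code of your own. Each camera call takes 0.05 s, during which the arm holds its last target. There are 200 camera calls.

TASK

The tablet carton standing on end right in front of the sloping metal rest needs the lifting blade put under it. Tip it back on its rear bottom edge until it leans on the rest by itself, then slide the flat blade along the counter under its raised front edge, roughly centred and about 20 mm in, and let go of everything, with the blade flat on the counter. Leave the other standing carton alone.

Things in the scene. Friction and masses are not known exactly. Their poses are not given: they have to be found in the camera images.
- carton_center (a point): Centre of the carton to tip: medicine carton stood on end, 35 mm wide, 52 deep, 90 high, ~0.12 kg; its back 3-8 mm in front of the rest's foot. Own y axis: along its height (up at first), z: from back to front (away from the rest), x: across. Centre 45 mm above the counter. Overbalances at about 30 degrees; a light push high on its front face tips it, the rest's foot stops its rear edge.
- carton_front_edge (a point): Middle of that carton's front bottom edge, same axes as carton_center, from which it lies 45 mm down and 26 mm to the front. When the carton leans on the rest this edge is about 33 mm above the counter and about 40 mm in front of the rest's foot.
- rest_foot (a point): Sloping rest: folded aluminium sheet stand, 100 mm wide, fixed to the counter. This point is the middle of the foot of its slope, on the counter. Own z axis up, x from the carton back towards the rest, y across. The slope leans back 40 degrees from upright and ends 73 mm high, 61 mm behind the foot; a low flange reaches 97 mm behind.
- blade_grip (a point): Middle of the grip of the loose lifting blade, 40 mm above the counter. Flat steel blade 60 mm wide, 3 thick, about 0.2 kg, with an upright black grip 16 mm thick (along the blade), 50 wide (across it), from 9 to 63 mm above the counter. Own x axis: along the blade to its tip, z up. The tip is 110 mm ahead of the grip; 15 mm of blade stands behind it.
- blade_tip (a point): Middle of the blade's front edge, half-way through its 3 mm thickness, same axes as blade_grip. With the carton leaning the tip can go in under the front edge by up to about 34 mm before it wedges.
- spare_center (a point): Centre of another carton of the same kind, stood on end on the open counter with no rest behind it; leave it alone. Axes as for carton_center.
Things that resemble listed ones, but are neither listed nor needed, are in the scene too. Leave any orange or purple look-alike of the part that bears carton_center alone.

How it is judged:
By the outcome, as a careful person would: the job done as asked, in the order asked, and still so for the second after the job is handed in, with the robot touching nothing.
It also fails if it takes over 51 s, if anything falls off the work surface, if the arm or the gripper's body presses on something with over 40 N, if the wrist force passes 120 N, or if a joint passes its speed limit or range.

## Working session

There is one attempt and no reset: what is moved stays moved. The work goes in short steps, Python scripts to look and compute and a shell command to move; the robot and the scene stay as the last step left them, time stands still between calls to the robot, and variables do not carry over. Pictures are saved under pics/ and viewed, on a budget of 10 in all, crops included, one or two more only if the job needs it, and the job is handed in when it is done.

```bash
mkdir -p pics; cat > h.py <<'E'
import numpy as np,cv2,pickle
from workcell import bot,vision
def snap(n,f):
    c=vision.camera(n);pickle.dump(c,open(f'pics/{f}.pkl','wb'));cv2.imwrite(f'pics/{f}.png',c['image'][:,:,::-1]);return c
def load(f): return pickle.load(open(f'pics/{f}.pkl','rb'))
def ray(c,p,z):
    p=np.array(p,float).reshape(-1,1,2);n=cv2.undistortPoints(p,np.array(c['K']),np.array(c['dist_coeffs'])).reshape(-1,2)
    R=np.array(c['R']);t=np.array(c['t']);C=-R.T@t
    d=np.c_[n,np.ones(len(n))]@R
    return C+d*((z-C[2])/d[:,2])[:,None]
def proj(c,X):
    return cv2.projectPoints(np.array(X,float).reshape(-1,3),cv2.Rodrigues(np.array(c['R'],float))[0],np.array(c['t'],float),np.array(c['K']),np.array(c['dist_coeffs']))[0].reshape(-1,2)
E
python3 -c "
from h import *
a=snap('top','top0');b=snap('scene','scene0')
print(bot.get_obs())
for c in (a,b): print(np.array(c['K']).tolist(), -np.array(c['R']).T@np.array(c['t']))
"
```

```text
{'clock': 0.1, 'joint_pos': array([ 1.25099811e+00,  2.41327161e-01,  3.87786990e-03,  1.33520849e+00,
       -7.55983124e-06,  1.57075129e+00]), 'joint_vel': array([-0.00116003, -0.00231631,  0.00312848,  0.00041033,  0.00100537,
       -0.00010958]), 'tau': array([ 3.14935769e-04, -3.73136866e+01,  2.53011024e+01,  1.08651703e-02,
        4.78458003e-05, -2.79413250e-06]), 'eef_pos': array([0.15701369, 0.47411729, 0.23051444]), 'tool_rot': array([ 1.59196298e-01,  9.87246510e-01, -9.19452114e-04, -1.44477982e-04]), 'ft_force': array([-0.36999797, -0.03564324, -0.08994749]), 'ft_torque': array([-0.00473032, -0.01338073,  0.01428976]), 'grip_width': 0.08530612501261595}
[[409.2284161856894, 0.0, 279.84702383631503], [0.0, 409.2284161856894, 211.5714981900439], [0.0, 0.0, 1.0]] [0.36175968 0.15644897 0.90579568]
[[533.90998351804, 0.0, 279.5413160382944], [0.0, 533.90998351804, 199.15621233863305], [0.0, 0.0, 1.0]] [ 0.16465079 -0.32077265  0.99507886]
```

View pics/top0.png

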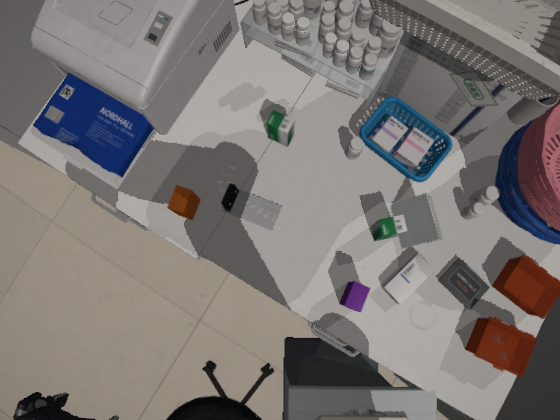

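View pics/scene0.png

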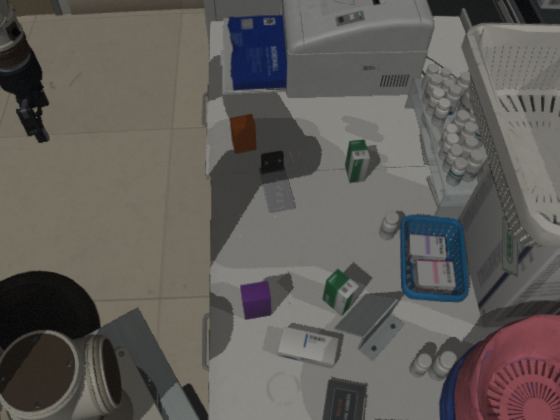

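In the top view the candidates are: green carton at (388,228) directly in front of the grey sloping rest (418,222); green carton at (280,127) on open counter (the spare); orange box at (183,202); purple box at (355,296); white box at (405,278). I choose (388,228). The blade is at (230,197) with its tip at about (280,217). Close crop to check the choice.

```bash
python3 -c "
from h import *
a=load('top0')['image'];b=load('scene0')['image']
f=lambda im,x,y,w,h,s:cv2.resize(im[y:y+h,x:x+w,::-1],(w*s,h*s),interpolation=cv2.INTER_CUBIC)
A=f(a,360,185,90,70,4);B=f(b,315,255,100,70,4);C=f(a,210,175,90,70,4);D=f(b,240,140,100,80,4)
o=np.zeros((600,770,3),np.uint8);o[:280,:360]=A;o[:280,365:765]=B;o[280:560,:360]=C;o[280:600,365:765]=D
cv2.imwrite('pics/crop1.png',o)"
```

```text
(no output)
```

View pics/crop1.png

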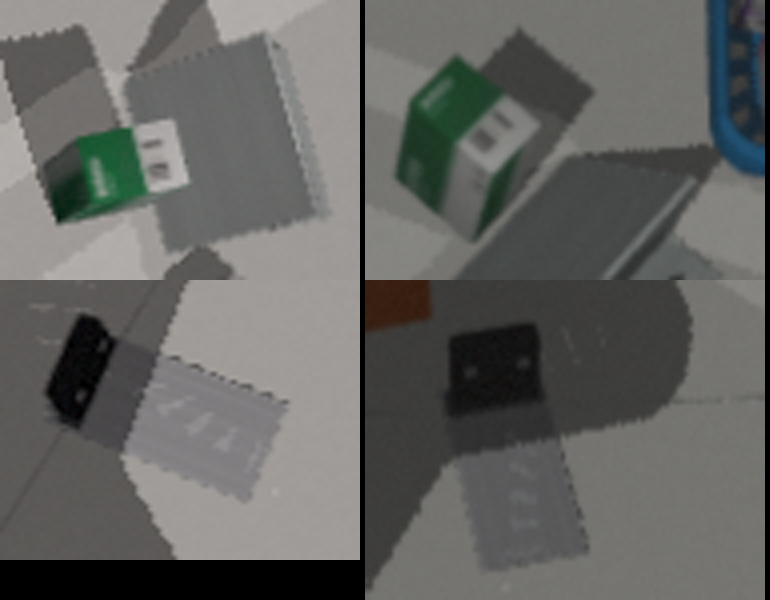

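```bash
python3 -c "
from h import *
np.set_printoptions(precision=4,suppress=True)
a=load('top0');b=load('scene0')
T=lambda L,ox,oy,px=0,py=0:[((x-px+.5)/4+ox-.5,(y-py+.5)/4+oy-.5) for x,y in L]
foot=ray(a,T([(125,75),(165,250)],360,185),0);top=ray(a,T([(268,33),(318,218)],360,185),.073)
print('rest foot',foot,'top',top,np.linalg.norm(foot[1]-foot[0]),np.linalg.norm(top[1]-top[0]))
c=T([(133,122),(180,120),(189,182),(148,192),(80,140),(92,205),(57,222)],360,185)
print('top z.09\n',ray(a,c,.09),'\nz0\n',ray(a,c,0)[4:])
c=T([(457,55),(541,124),(410,98),(475,242),(500,87),(455,150),(398,180),(478,175),(478,195)],315,255,365)
print('scene z.09\n',ray(b,c,.09),'\nz0\n',ray(b,c,0))
print('blade tip',ray(a,T([(288,402),(250,500)],210,175,0,280),.0015),ray(b,T([(588,550),(483,572)],240,140,365,280),.0015))
print('grip top',ray(a,T([(82,315),(115,340),(75,427),(47,393)],210,175,0,280),.063),ray(b,T([(450,338),(537,323)],240,140,365,280),.063))
"
```

```text
rest foot [[ 0.5533 -0.067   0.    ]
 [ 0.4544 -0.0865  0.    ]] top [[ 0.5615 -0.1256  0.073 ]
 [ 0.4642 -0.1472  0.073 ]] 0.10083421908384788 0.09966497104760948
top z.09
 [[ 0.51   -0.0481  0.09  ]
 [ 0.5114 -0.0723  0.09  ]
 [ 0.4797 -0.0757  0.09  ]
 [ 0.4744 -0.0547  0.09  ]
 [ 0.5004 -0.0209  0.09  ]
 [ 0.4674 -0.0261  0.09  ]
 [ 0.4587 -0.0083  0.09  ]] 
z0
 [[ 0.5157 -0.0404  0.    ]
 [ 0.4791 -0.0463  0.    ]
 [ 0.4693 -0.0265  0.    ]]
scene z.09
 [[ 0.5    -0.0197  0.09  ]
 [ 0.5118 -0.0693  0.09  ]
 [ 0.4687 -0.0256  0.09  ]
 [ 0.4521 -0.0987  0.09  ]
 [ 0.5071 -0.0439  0.09  ]
 [ 0.4708 -0.0579  0.09  ]
 [ 0.4405 -0.0556  0.09  ]
 [ 0.4724 -0.0736  0.09  ]
 [ 0.4666 -0.0814  0.09  ]] 
z0
 [[ 0.5334  0.0102  0.    ]
 [ 0.5463 -0.0443  0.    ]
 [ 0.4989  0.0038  0.    ]
 [ 0.4807 -0.0766  0.    ]
 [ 0.5412 -0.0164  0.    ]
 [ 0.5013 -0.0318  0.    ]
 [ 0.4679 -0.0293 -0.    ]
 [ 0.503  -0.049   0.    ]
 [ 0.4966 -0.0576  0.    ]]
blade tip [[0.5456 0.18   0.0015]
 [0.4895 0.2003 0.0015]] [[0.543  0.1803 0.0015]
 [0.4868 0.1996 0.0015]]
grip top [[0.5791 0.2892 0.063 ]
 [0.5655 0.271  0.063 ]
 [0.5182 0.2904 0.063 ]
 [0.5363 0.3061 0.063 ]] [[0.5329 0.305  0.063 ]
 [0.579  0.2879 0.063 ]]
```

The crop confirms the choice: the green carton with a white top has its back toward the rest slope. Both views give consistent measurements:
- Carton centre is at about (.4895,-.048).
- Push direction is about (.20,-.98).
- Blade tip is at about (.516,.190), with the grip at about (.554,.292).

Now moving in front of the carton.

```bash
python3 -m jog '[{"claw":0,"translation":[-0.045,-0.034,0],"turn":[0,0,0]},{"claw":0,"translation":[-0.09,-0.068,0],"turn":[0,0,0]},{"claw":0,"translation":[-0.135,-0.101,0],"turn":[0,0,0]},{"claw":0,"translation":[-0.18,-0.135,0],"turn":[0,0,0]},{"claw":0,"translation":[-0.225,-0.169,0],"turn":[0,0,0]}]'
python3 -m jog '[{"claw":0,"translation":[-0.045,-0.034,0],"turn":[0,0,-7]},{"claw":0,"translation":[-0.09,-0.068,0],"turn":[0,0,-15]},{"claw":0,"translation":[-0.135,-0.101,0],"turn":[0,0,-23]},{"claw":0,"translation":[-0.18,-0.135,0],"turn":[0,0,-30]},{"claw":0,"translation":[-0.225,-0.169,0],"turn":[0,0,-30]}]'
python3 -c "
from h import *
from scipy.spatial.transform import Rotation as R
o=bot.get_obs();print(o['clock'],o['eef_pos'],R.from_quat(o['tool_rot']).as_matrix(),o['grip_width'])"
```

```text
clock: 0.72
eef_pos: [0.3182, 0.2418, 0.2311]
tool_rot: [0.159, 0.987, -0.0, -0.0]
ft_force: [0.7, 0.6, -0.6]
grip_width: 0.0
clock: 1.35
eef_pos: [0.4787, 0.0106, 0.231]
tool_rot: [-0.102, 0.995, 0.0, -0.0]
ft_force: [0.3, 0.5, -0.1]
grip_width: -0.0
1.35 [0.47870963 0.01058535 0.23101003] [[-9.79223143e-01 -2.02785251e-01 -4.22058563e-04]
 [-2.02785365e-01  9.79223179e-01  2.48268897e-04]
 [ 3.62944258e-04  3.28697949e-04 -9.99999880e-01]] -1.9722625270466633e-07
```

```bash
python3 -m jog '[{"claw":0,"translation":[0,0,0.055],"turn":[0,0,0]},{"claw":0,"translation":[0,0,0.11],"turn":[0,0,0]},{"claw":0,"translation":[0,0,0.159],"turn":[0,0,0]},{"claw":0,"translation":[0,-0.006,0.159],"turn":[0,0,0]},{"claw":0,"translation":[0,-0.012,0.159],"turn":[0,0,0]}]'
python3 -m jog '[{"claw":0,"translation":[0,-0.003,0],"turn":[0,0,0]},{"claw":0,"translation":[0,-0.006,0],"turn":[0,0,0]},{"claw":0,"translation":[0,-0.009,0],"turn":[0,0,0]},{"claw":0,"translation":[0,-0.012,0],"turn":[0,0,0]},{"claw":0,"translation":[0,-0.015,0],"turn":[0,0,0]}]'
python3 -m jog '[{"claw":0,"translation":[0,-0.003,0],"turn":[0,0,0]},{"claw":0,"translation":[0,-0.006,0],"turn":[0,0,0]},{"claw":0,"translation":[0,-0.009,0],"turn":[0,0,0]},{"claw":0,"translation":[0,-0.012,0],"turn":[0,0,0]},{"claw":0,"translation":[0,-0.015,0],"turn":[0,0,0]}]'
python3 -c "
from h import *
snap('scene','s1');c=snap('top','t1')
a=load('s1')['image'];b=c['image']
f=lambda im,x,y,w,h,s:cv2.resize(im[y:y+h,x:x+w,::-1],(w*s,h*s),interpolation=cv2.INTER_CUBIC)
cv2.imwrite('pics/c2.png',np.hstack([f(a,300,230,130,130,3),f(b,340,160,130,130,3)]))"
```

```text
clock: 1.98
eef_pos: [0.4817, 0.0002, 0.0737]
tool_rot: [-0.102, 0.995, -0.0, 0.001]
ft_force: [-0.8, -0.1, -0.3]
grip_width: 0.0
clock: 2.6
eef_pos: [0.4836, -0.0142, 0.0724]
tool_rot: [-0.102, 0.995, 0.0, 0.0]
ft_force: [0.1, 0.2, -0.2]
grip_width: 0.0001
clock: 3.22
eef_pos: [0.4867, -0.029, 0.0723]
tool_rot: [-0.102, 0.995, -0.0, 0.0]
ft_force: [0.1, 1.0, -0.1]
grip_width: -0.0001
```

View pics/c2.png

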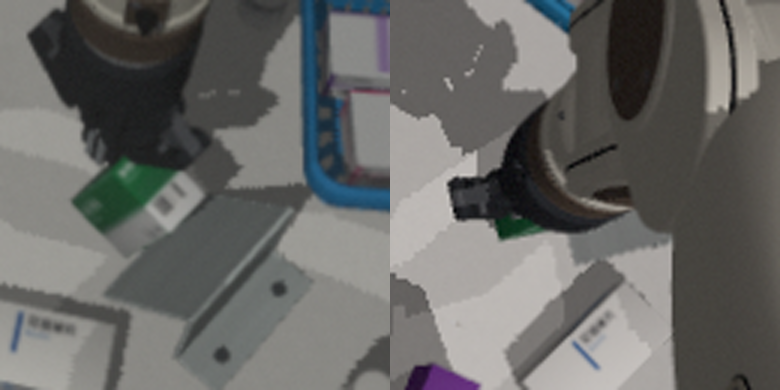

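The scene view (left) shows the carton starting to tip, centred on the finger; the force is only 1 N. Continuing to push.

```bash
python3 -m jog '[{"claw":0,"translation":[0,-0.003,0],"turn":[0,0,0]},{"claw":0,"translation":[0,-0.006,0],"turn":[0,0,0]},{"claw":0,"translation":[0,-0.009,0],"turn":[0,0,0]},{"claw":0,"translation":[0,-0.012,0],"turn":[0,0,0]},{"claw":0,"translation":[0,-0.014,0],"turn":[0,0,0]}]'
python3 -m jog '[{"claw":0,"translation":[0,-0.002,0],"turn":[0,0,0]},{"claw":0,"translation":[0,-0.004,0],"turn":[0,0,0]},{"claw":0,"translation":[0,-0.006,0],"turn":[0,0,0]},{"claw":0,"translation":[0,-0.008,0],"turn":[0,0,0]},{"claw":0,"translation":[0,-0.01,0],"turn":[0,0,0]}]'
python3 -c "
from h import *
a=snap('scene','s2')['image']
f=lambda im,x,y,w,h,s:cv2.resize(im[y:y+h,x:x+w,::-1],(w*s,h*s),interpolation=cv2.INTER_CUBIC)
cv2.imwrite('pics/c3.png',f(a,300,230,130,130,4))"
```

```text
clock: 3.95
eef_pos: [0.4895, -0.0428, 0.0723]
tool_rot: [-0.102, 0.995, -0.0, -0.0]
ft_force: [-0.1, -0.8, -0.8]
grip_width: -0.0001
clock: 4.58
eef_pos: [0.4915, -0.0524, 0.0723]
tool_rot: [-0.102, 0.995, -0.0, 0.0]
ft_force: [1.0, 0.7, -0.9]
grip_width: -0.0001
```

View pics/c3.png

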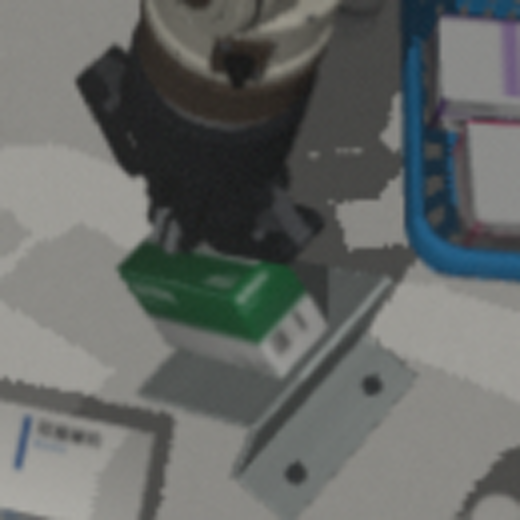

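The carton now lies back on the slope, with its white top end at (295,340) over the rest's upper edge. Finger force is about 0. Retracting and going to the blade.

```bash
python3 -m jog '[{"claw":0,"translation":[0,0.02,0],"turn":[0,0,0]},{"claw":0,"translation":[0,0.05,0],"turn":[0,0,0]},{"claw":0,"translation":[-0.02,0.1,-0.025],"turn":[0,0,0]},{"claw":0.5,"translation":[-0.045,0.15,-0.05],"turn":[0,0,0]},{"claw":1,"translation":[-0.07,0.2,-0.06],"turn":[0,0,0]}]'
python3 -m jog '[{"claw":1,"translation":[-0.02,0.04,0],"turn":[0,0,8]},{"claw":1,"translation":[-0.04,0.085,0],"turn":[0,0,16]},{"claw":1,"translation":[-0.061,0.1245,0],"turn":[0,0,24]},{"claw":1,"translation":[-0.061,0.1245,0],"turn":[0,0,31.5]},{"claw":1,"translation":[-0.061,0.1245,0],"turn":[0,0,31.5]}]'
python3 -c "
from h import *
a=snap('wrist','w1')['image'];b=snap('scene','s3')['image']
f=lambda im,x,y,w,h,s:cv2.resize(im[y:y+h,x:x+w,::-1],(w*s,h*s),interpolation=cv2.INTER_CUBIC)
o=np.zeros((420,780,3),np.uint8);o[:315,:420]=cv2.resize(a[:,:,::-1],(420,315));o[:360,420:780]=f(b,310,240,120,120,3)
cv2.imwrite('pics/c4.png',o)"
```

```text
clock: 5.25
eef_pos: [0.5208, 0.1595, 0.1343]
tool_rot: [-0.102, 0.995, 0.0, 0.002]
ft_force: [0.9, 0.3, 0.3]
grip_width: 0.0355
clock: 5.88
eef_pos: [0.5538, 0.2925, 0.1317]
tool_rot: [0.171, 0.985, -0.0, -0.0]
ft_force: [-0.4, -0.1, -0.1]
grip_width: 0.0854
```

View pics/c4.png

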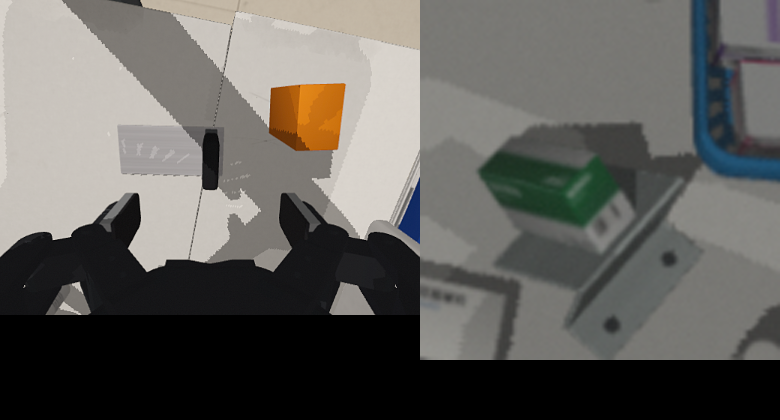

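The scene crop shows the carton leaning by itself on the rest. The wrist view shows the black grip at (211,158), parallel to and midway between the pads. Measuring the offset from the wrist image and descending.

```bash
python3 -c "
from h import *
np.set_printoptions(precision=4,suppress=True)
c=load('w1');im=c['image'];m=(im.max(2)<45).astype(np.uint8)
n,l,s,ce=cv2.connectedComponentsWithStats(m)
for i in range(1,n):
  if s[i,4]>200: print(s[i],ce[i])
i=l[220,281];k=cv2.findContours((l==i).astype(np.uint8),0,1)[0][0];r=cv2.minAreaRect(k);print(r);p=cv2.boxPoints(r)
for z in(.063,.04,.009): print(z,ray(c,p,z)[:,:2].tolist(),ray(c,[r[0]],z))
print(ray(c,np.array([(118,125),(122,174)])*4/3.,.0015))
"
```

```text
[ 270  173   23   80 1631] [280.4132 213.3096]
[    0   258   560   162 51492] [279.9069 363.772 ]
((281.0, 212.5), (79.0, 22.0), 90.0)
0.063 [[0.5181346767828534, 0.29864244158022724], [0.523220710904072, 0.3128445449444362], [0.5782714755526244, 0.29376874622727706], [0.5728240371225984, 0.2785494434148105]] [[0.5472 0.2963 0.063 ]]
0.04 [[0.5210757696130376, 0.296813376711264], [0.5267130487957572, 0.31255476179397074], [0.5877304391926047, 0.2914114504360386], [0.5816925852323614, 0.27454261769221355]] [[0.5533 0.2942 0.04  ]]
0.009 [[0.5250398512537207, 0.29434811536613964], [0.5314201129106373, 0.3121641845042129], [0.6004794771421434, 0.28823422567393464], [0.5936458457281291, 0.2691421134574089]] [[0.5615 0.2914 0.009 ]]
[[0.4872 0.2022 0.0015]
 [0.544  0.1805 0.0015]]
```

```bash
python3 -m jog '[{"claw":1,"translation":[0,0.0015,0.04],"turn":[0,0,0]},{"claw":1,"translation":[0,0.0015,0.08],"turn":[0,0,0]},{"claw":1,"translation":[0,0.0015,0.1],"turn":[0,0,0]},{"claw":1,"translation":[0,0.0015,0.11],"turn":[0,0,0]},{"claw":0.5,"translation":[0,0.0015,0.11],"turn":[0,0,0]}]'
python3 -m jog '[{"claw":0.3,"translation":[0,0,0],"turn":[0,0,0]},{"claw":0.2,"translation":[0,0,0],"turn":[0,0,0]},{"claw":0.1,"translation":[0,0,0],"turn":[0,0,0]},{"claw":0,"translation":[0,0,0],"turn":[0,0,0]},{"claw":0,"translation":[0,0,0],"turn":[0,0,0]}]'
python3 -m jog '[{"claw":0,"translation":[0,0,0],"turn":[0,0,0]},{"claw":0,"translation":[0,0,0],"turn":[0,0,0]},{"claw":0,"translation":[0,0,0],"turn":[0,0,0]},{"claw":0,"translation":[0,0,-0.003],"turn":[0,0,0]},{"claw":0,"translation":[0,0,-0.006],"turn":[0,0,0]}]'
python3 -c "
from h import *
o=bot.get_obs();print(o)
for n,f in(('scene','s4'),('top','t4')):snap(n,f)
a=load('t4')['image'];b=load('s4')['image']
f=lambda im,x,y,w,h,s:cv2.resize(im[y:y+h,x:x+w,::-1],(w*s,h*s),interpolation=cv2.INTER_CUBIC)
cv2.imwrite('pics/c5.png',np.hstack([f(a,360,180,90,90,4),f(b,240,140,100,90,4)]))"
```

```text
clock: 6.6
eef_pos: [0.5545, 0.2928, 0.0221]
tool_rot: [0.172, 0.985, -0.0, -0.0]
ft_force: [-0.3, 0.3, 0.5]
grip_width: 0.07
clock: 7.22
eef_pos: [0.5551, 0.2936, 0.0233]
tool_rot: [0.172, 0.985, 0.0, 0.001]
ft_force: [-2.3, -0.6, 5.6]
grip_width: 0.0154
clock: 7.85
eef_pos: [0.5538, 0.2931, 0.0275]
tool_rot: [0.172, 0.985, -0.001, -0.001]
ft_force: [-0.3, 0.2, -3.0]
grip_width: 0.0155
{'clock': 7.85, 'joint_pos': array([4.86702905e-01, 6.37677651e-01, 6.71665148e-02, 1.00220459e+00,
       1.70699781e-04, 8.32580856e-01]), 'joint_vel': array([-0.00100096, -0.02572748,  0.02786255,  0.05107594, -0.00107964,
        0.0015711 ]), 'tau': array([-1.53627869e-02, -5.34036541e+01,  2.28247976e+01, -3.72781372e-02,
       -2.17024027e-02, -8.94129698e-05]), 'eef_pos': array([0.55384312, 0.29313048, 0.02751029]), 'tool_rot': array([ 1.72078225e-01,  9.85082817e-01, -5.20690445e-04, -8.10669185e-04]), 'ft_force': array([-0.31859992,  0.2091439 , -3.00144863]), 'ft_torque': array([ 0.02970213,  0.02057502, -0.00580016]), 'grip_width': 0.015489317304349728}
```

View pics/c5.png

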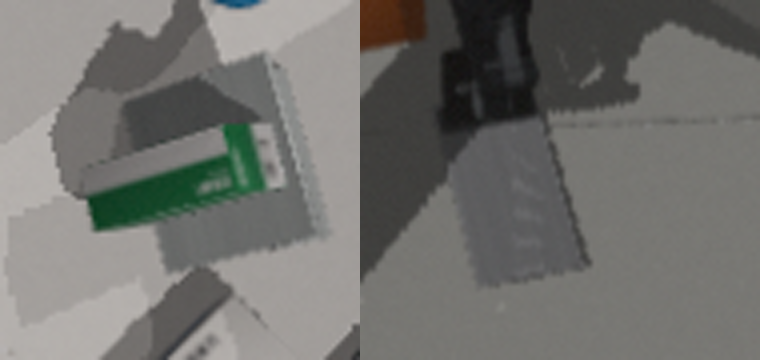

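Left: the carton leans on the rest, with its raised front edge from about (80,168) to (95,230) in the crop. Right: the blade is held and lifted clear. Computing where the tip has to go.

```bash
python3 -c "
from h import *
np.set_printoptions(precision=4,suppress=True)
a=load('t4');b=load('s4')
T=lambda L,ox,oy,px=0,py=0:[((x-px+.5)/4+ox-.5,(y-py+.5)/4+oy-.5) for x,y in L]
fe=ray(a,T([(80,169),(95,230)],360,180),.033);te=ray(a,T([(248,123),(268,190)],360,180),.102)
ft=ray(a,T([(125,95),(165,271)],360,180),0)
print(fe,te,ft)
for v in(fe,te,ft):
  d=v[0]-v[1];print(np.linalg.norm(d),np.degrees(np.arctan2(d[1],d[0])))
print('axis',np.degrees(np.arctan2(*(te.mean(0)-fe.mean(0))[[1,0]])))
# scene green mask check
im=b['image'][240:360,310:430];cv2.imwrite('pics/x.png',im)
print('tip now',ray(b,T([(590,266),(482,290)],240,140,360),.0075))
"
```

```text
[[ 0.5052 -0.0331  0.033 ]
 [ 0.4721 -0.0404  0.033 ]] [[ 0.5183 -0.1038  0.102 ]
 [ 0.4845 -0.1124  0.102 ]] [[ 0.5533 -0.067   0.    ]
 [ 0.4539 -0.0865  0.    ]]
0.033850844100681156 12.45799169872102
0.034943942130520655 14.312175674853963
0.10137741346857279 11.07541917859989
axis -79.8838221103527
tip now [[0.5454 0.1773 0.0075]
 [0.4874 0.1963 0.0075]]
```

```bash
python3 -m jog '[{"claw":0,"translation":[0,0,-0.01],"turn":[0,0,0]},{"claw":0,"translation":[0.007,-0.05,-0.015],"turn":[0,0,-8]},{"claw":0,"translation":[0.014,-0.1,-0.015],"turn":[0,0,-16]},{"claw":0,"translation":[0.021,-0.155,-0.015],"turn":[0,0,-24]},{"claw":0,"translation":[0.028,-0.206,-0.015],"turn":[0,0,-31.3]}]'
python3 -m jog '[{"claw":0,"translation":[0,0,0],"turn":[0,0,0]},{"claw":0,"translation":[0,0,0],"turn":[0,0,0]},{"claw":0,"translation":[0,0,0.005],"turn":[0,0,0]},{"claw":0,"translation":[0,0,0.01],"turn":[0,0,0]},{"claw":0,"translation":[0,0,0.013],"turn":[0,0,0]}]'
python3 -c "
from h import *
for n,f in(('scene','s5'),('top','t5')):snap(n,f)
a=load('t5')['image'];b=load('s5')['image']
f=lambda im,x,y,w,h,s:cv2.resize(im[y:y+h,x:x+w,::-1],(w*s,h*s),interpolation=cv2.INTER_CUBIC)
cv2.imwrite('pics/c6.png',np.hstack([f(a,330,180,100,120,4),f(b,300,210,100,120,4)]))"
```

```text
clock: 8.57
eef_pos: [0.4578, 0.1077, 0.044]
tool_rot: [-0.102, 0.995, -0.0, 0.001]
ft_force: [1.0, 0.7, -0.6]
grip_width: 0.0153
clock: 9.2
eef_pos: [0.4582, 0.1096, 0.0296]
tool_rot: [-0.1, 0.995, -0.0, -0.0]
ft_force: [0.6, 1.2, -2.4]
grip_width: 0.0156
```

View pics/c6.png

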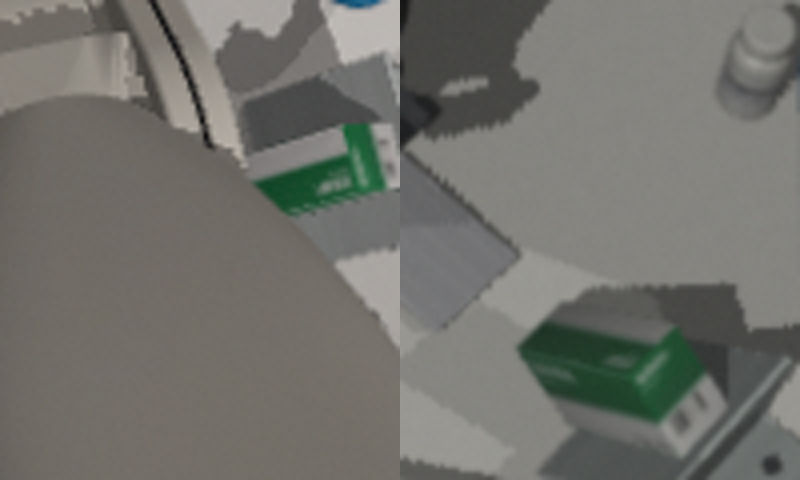

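```bash
python3 -c "
from h import *
np.set_printoptions(precision=4,suppress=True)
b=load('s5')
T=lambda L,ox,oy,px=0,py=0:[((x-px+.5)/4+ox-.5,(y-py+.5)/4+oy-.5) for x,y in L]
t=ray(b,T([(520,256),(441,330)],300,210,400),.0078);e=ray(b,T([(590,288),(519,349)],300,210,400),.033)
f=np.array([-.2,.98,0])
print(t,e)
for v in(t,e):
  d=v[0]-v[1];print(v.mean(0),np.linalg.norm(d),np.degrees(np.arctan2(d[1],d[0])))
d=t.mean(0)-e.mean(0);print('gap',d@f,'lat',d@[.98,.2,0])
"
```

```text
[[ 0.5098  0.007   0.0078]
 [ 0.4531 -0.0044  0.0078]] [[ 0.5198 -0.0342  0.033 ]
 [ 0.4717 -0.0412  0.033 ]]
[0.4815 0.0013 0.0078] 0.05790192295349087 11.34074734300112
[ 0.4957 -0.0377  0.033 ] 0.04862463079052794 8.248441796401313
gap 0.041070236683432834 lat -0.006196177153023025
```

```bash
python3 -m jog '[{"claw":0,"translation":[0,0,0.002],"turn":[0,0,0]},{"claw":0,"translation":[0,0,0.004],"turn":[0,0,0]},{"claw":0,"translation":[0,0,0.006],"turn":[0,0,0]},{"claw":0,"translation":[0,0,0.0065],"turn":[0,0,0]},{"claw":0,"translation":[0,0,0.0065],"turn":[0,0,0]}]'
```

```text
clock: 9.93
eef_pos: [0.4584, 0.1091, 0.0238]
tool_rot: [-0.1, 0.995, -0.0, 0.0]
ft_force: [0.5, -0.2, -1.7]
grip_width: 0.0156
```

```bash
python3 -m jog '[{"claw":0,"translation":[0,0,0.0008],"turn":[0,0,0]},{"claw":0,"translation":[0,-0.008,0.0008],"turn":[0,0,0]},{"claw":0,"translation":[0,-0.016,0.0008],"turn":[0,0,0]},{"claw":0,"translation":[0,-0.024,0.0008],"turn":[0,0,0]},{"claw":0,"translation":[0,-0.03,0.0008],"turn":[0,0,0]}]'
python3 -m jog '[{"claw":0,"translation":[0,-0.006,0],"turn":[0,0,0]},{"claw":0,"translation":[0,-0.012,0],"turn":[0,0,0]},{"claw":0,"translation":[0,-0.018,0],"turn":[0,0,0]},{"claw":0,"translation":[0,-0.024,0],"turn":[0,0,0]},{"claw":0,"translation":[0,-0.029,0],"turn":[0,0,0]}]'
python3 -c "
from h import *
print(bot.get_obs()['eef_pos'])
b=snap('scene','s6')['image'];f=lambda im,x,y,w,h,s:cv2.resize(im[y:y+h,x:x+w,::-1],(w*s,h*s),interpolation=cv2.INTER_CUBIC)
cv2.imwrite('pics/c7.png',f(b,290,210,140,120,5))"
```

```text
clock: 10.55
eef_pos: [0.4646, 0.0789, 0.0231]
tool_rot: [-0.1, 0.995, -0.0, 0.0]
ft_force: [0.1, 0.6, -2.7]
grip_width: 0.0153
clock: 11.18
eef_pos: [0.4702, 0.0509, 0.023]
tool_rot: [-0.1, 0.995, -0.0, 0.0]
ft_force: [0.1, 0.8, -2.7]
grip_width: 0.0152
[0.47024645 0.05089076 0.02302569]
```

View pics/c7.png

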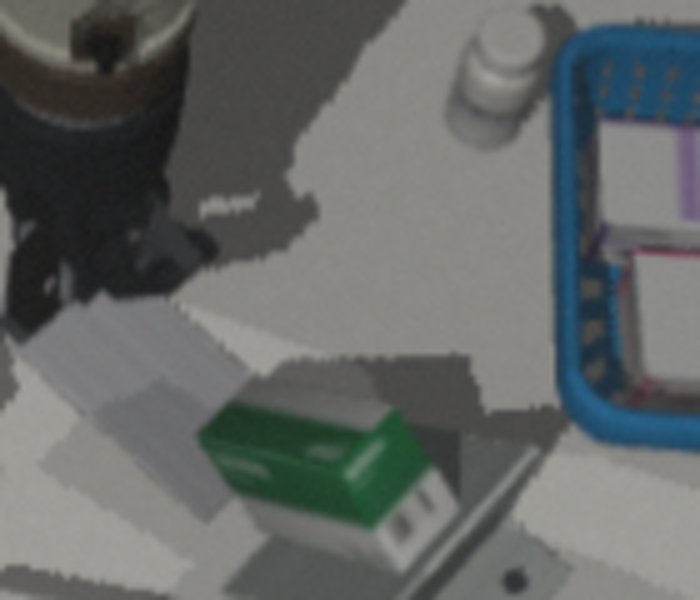

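The blade is under the raised edge, with its left tip corner near (207,522) in the crop, and the carton is still leaning. Fz still shows the blade's weight, so I lower it a little more before releasing, and check the tip corner.

```bash
python3 -m jog '[{"claw":0,"translation":[0,0,0.0005],"turn":[0,0,0]},{"claw":0,"translation":[0,0,0.001],"turn":[0,0,0]},{"claw":0,"translation":[0,0,0.001],"turn":[0,0,0]}]'
python3 -c "
from h import *
b=load('s6');q=ray(b,[((207.5)/5+289.5,(522.5)/5+209.5),((255.5)/5+289.5,373.5/5+209.5)],.003)
print(q); e=np.array([.4885,-.0372,0]);f=np.array([-.2,.98,0])
for k in q: print('in',-(k-e)@f,'lat',(k-e)@[.98,.2,0])"
```

```text
clock: 11.6
eef_pos: [0.4703, 0.051, 0.0227]
tool_rot: [-0.1, 0.995, -0.0, 0.0]
ft_force: [-1.7, -1.9, 5.2]
grip_width: 0.0158
[[ 0.46282982 -0.06347025  0.003     ]
 [ 0.51638988 -0.02258165  0.003     ]]
in 0.0206108111115991 lat -0.03041082458432517
in -0.008748001617278811 lat 0.03025575539927295
```

The tip is 20.6 mm in and centred (edges at -30.4 and +30.3 mm), and the blade is on the counter (+5 N). Releasing and lifting.

```bash
python3 -m jog '[{"claw":0.3,"translation":[0,0,0],"turn":[0,0,0]},{"claw":0.45,"translation":[0,0,0],"turn":[0,0,0]},{"claw":0.5,"translation":[0,0,0],"turn":[0,0,0]},{"claw":0.5,"translation":[0,0,0],"turn":[0,0,0]},{"claw":0.5,"translation":[0,0,0],"turn":[0,0,0]}]'
python3 -m jog '[{"claw":0.5,"translation":[0,0,-0.02],"turn":[0,0,0]},{"claw":0.5,"translation":[0,0,-0.05],"turn":[0,0,0]},{"claw":0.5,"translation":[0,0,-0.1],"turn":[0,0,0]},{"claw":0.5,"translation":[0,0.05,-0.15],"turn":[0,0,0]},{"claw":0.5,"translation":[0,0.1,-0.18],"turn":[0,0,0]}]'
python3 -m jog '[{"claw":0.5,"translation":[0,0.06,0],"turn":[0,0,0]},{"claw":0.5,"translation":[0,0.12,0],"turn":[0,0,0]},{"claw":0.5,"translation":[0,0.18,0],"turn":[0,0,0]},{"claw":0.5,"translation":[0,0.22,0],"turn":[0,0,0]},{"claw":0.5,"translation":[0,0.22,0],"turn":[0,0,0]}]'
python3 -c "
from h import *
for n,k in(('scene','s7'),('top','t7')):snap(n,k)
a=load('t7')['image'];b=load('s7')['image']
f=lambda im,x,y,w,h,s:cv2.resize(im[y:y+h,x:x+w,::-1],(w*s,h*s),interpolation=cv2.INTER_CUBIC)
cv2.imwrite('pics/c8.png',np.hstack([f(a,330,180,100,120,4),f(b,280,210,100,120,4)]))"
```

```text
clock: 12.22
eef_pos: [0.4701, 0.0513, 0.0219]
tool_rot: [-0.1, 0.995, 0.0, -0.0]
ft_force: [0.5, -0.6, -0.8]
grip_width: 0.0428
clock: 12.85
eef_pos: [0.4515, 0.1466, 0.2022]
tool_rot: [-0.099, 0.995, 0.0, 0.001]
ft_force: [0.8, -1.2, 0.0]
grip_width: 0.0422
clock: 13.48
eef_pos: [0.4061, 0.3644, 0.1994]
tool_rot: [-0.102, 0.995, 0.0, -0.0]
ft_force: [-1.1, -0.3, 0.7]
grip_width: 0.043
```

View pics/c8.png

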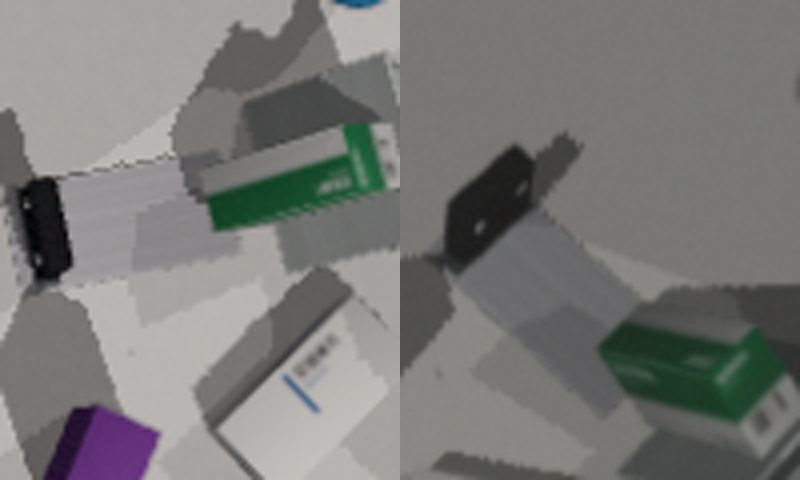

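Blade upright on its own and flat, grip at (45,228) in the left crop, tip corner visible at (240,248) beyond the front edge, carton still leaning. Final number check, then hand-in.

```bash
python3 -c "
from h import *
a=load('t7');b=load('s7');e=np.array([.4885,-.0372,0]);f=np.array([-.2,.98,0])
for c,p in((a,(240.5/4+329.5,248.5/4+179.5)),(b,(207.5/4+279.5,417.5/4+209.5))):
  k=ray(c,[p],.003)[0];print('in',-(k-e)@f,'lat',(k-e)@[.98,.2,0])
bot.job_done();print(bot.get_obs()['clock'])"
```

```text
in 0.018754782036473034 lat -0.02673296354993183
in 0.020953582782714086 lat -0.029696791296376097
the job is handed in; nothing more can be done
the job is handed in; nothing more can be done
```

The job is handed in at about 13.6 s of the 51 s allowed. The carton leans on the rest by itself, and the blade lies flat on the counter under its raised front edge.

I tipped the carton with the shut fingers high on its front face. Then I gripped the blade, turned it into line, lowered it to the counter and slid it in. I let go and drew the arm well clear. The highest force I read was about 6 N, against the 40 N limit. I did not touch the other carton or the orange and purple boxes.

**Last checks after release:**
- **Depth under the edge:** 18.8 mm from the top view and 21.0 mm from the scene view, for the 20 mm asked.
- **Centring:** The blade's left tip corner is 27 mm off the carton's centre line in the top view and 30 mm in the scene view. Dead centre would be 30 mm. The views disagree by about 2–3 mm, roughly what the calibration allows.
- **Failed check:** One earlier reading of the carton's front edge came out 49 mm wide instead of 35, from a badly picked corner. I dropped it and used the top-view edge instead.

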